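Change the sample cartridges in the counter readers

TASK

The green-capped sample in its reader is finished: push it fully down and let go so that its catch releases and it pops up, and leave it standing there. Load the blue-capped cartridge from the counter into the empty reader, upright, and push it fully down until the catch holds it there. Either may be done first.

Things in the scene. Friction and masses are not known exactly. Their poses are not given: they have to be found in the camera images.
- blue_cartridge: Cartridge to load, loose: a white upright box 44 (its x) x 30 (its y) x 90 mm high with a solid blue cap over its upper 30 mm and a blue panel on its two wide sides; the lowest 10 mm is a narrower foot. About 90 g. It starts upright on the counter, in one row with two lookalikes with a white and a yellow cap, at least 115 mm apart. Origin: centre of its underside; z up through the cap.
- green_cartridge: The finished cartridge, loose, same size and make with a green cap and panels. It starts standing in the green reader, held down by the catch, its flat top 26 mm above the reader's top. Origin: centre of its underside; z up.
- free_dock: Empty reader: grey box fixed to the counter, 120 (x) x 84 (y) x 88 mm high. Slot in its top centred on its origin, 50 mm (x) by 36 mm (y), plus a black lead-in sloping 10 mm on each side, 10 mm deep; cartridges go in long side along x, either way. Its sprung lift is up: a cartridge set in stands with its underside at 43 mm, its top 45 mm above the reader. Origin: centre of its underside; z up.
- green_dock: Reader holding the green cartridge, same make. Catch of both: the lift pushed from up to a firm stop 31 mm lower (at least 30) and let go stays held 18 to 20 mm below up; pushed to that stop again (12 mm below held, at least 11) and let go, it springs up. Each further full push changes it over. The spring takes 5 to 9 N; press with 15 to 20 N to be at the stop. Origin: centre of underside; z up.
There are look-alikes about, which are no part of the job. Leave any red look-alike of the blue_cartridge alone.

How it is judged:
By the outcome, as a careful person would: the job done as asked, in the order asked, and still so for the second after the job is handed in, with the robot touching nothing.
It also fails if it takes over 54 s, if anything falls off the work surface, if the arm or the gripper's body presses on something with over 40 N, if the wrist force passes 120 N, or if a joint passes its speed limit or range.

ROBOT

A 7-joint arm with a two-finger parallel gripper is mounted at the origin on the work surface. World frame = base frame: x ahead of the robot, y to its left, z up, the work surface at z = 0. Lengths are in m, angles in rad, forces in N, time in s.
With the tool pointing down it reaches from about 0.4 to 0.85 m from the base axis. Payload 10.4 kg.
Tool frame: the origin (TCP) lies at the very end of the fingers, on their centre line; the grasp point (between the pads) lies manip.hold_point_z behind it (manip.hold_point_z is the distance from the TCP to the grasp point, in m); z points along the fingers, y is the direction in which the jaws open and shut (so a half turn about z gives the same grasp; the last joint's range is limited). The gripper opens to 85 mm and grips with 20 to 120 N. Pads are 22 mm wide; open, the fingers measure 114 mm over their backs; the gripper's body (76 mm by 85 mm) begins 54 mm behind the grasp point. The pads swing forward as they close: fully open they stand 13 mm farther back than shut.
Start: joints at [1.293, 0.332, -0.065, 1.46, 0.022, 1.35, -0.088], TCP at [0.158, -0.605, 0.231] pointing down, gripper open.
Joint ranges: [-2.6, 2.6], [-0.5, 2.12], [-1.47, 1.34], [0.16, 2.42], [-1.27, 4.41], [0.06, 2.06], [-2.6, 2.6]. Speed limits (rad/s): [2.22, 2.22, 2.79, 2.79, 3.14, 3.14, 3.14].

INTERFACE

Orientations are given as a unit quaternion [x, y, z, w].
In Python, from workcell import manip gives the robot as it stands.
- The arm moves only by the tool jog_arm, never from a script. Its arguments are lists of equal length, an entry for each row: "translation": the shift along the world's x, y, z in mm, a list of three; "turn": the turn about the world's z in degrees. In form: {"translation": [[x, y, z], ...], "turn": [turn, ...]}. A call has 1 to 12 rows; each row is the pose to reach, as a shift and turn from the pose measured when the call began; what a row does not reach only later rows make up. A row lasts 1/12 s, in which the tool goes at most 41.7 mm and 7.16 degrees, less where a joint would pass 70% of its speed; a pose out of reach is approached as far as the arm can. A call with a gripper value outside its range is refused whole. "grip" is the finger opening in mm, from 0 to 85.4, set as the call begins (left out, the last holds). The fingers move at their own pace and stop on an object; "grip_force" is the grip in N (left out, the last holds). Time passes only in rows, so rows that repeat a pose let the fingers close. It gives the time, the measured TCP pose, the force and the opening at its end, in the units of the state.
- manip.get_obs(): the state, without advancing time (a new reading comes with each control period).
- manip.camera(name): name is "side" or "top"; returns a dict with "frame" (480x640x3 uint8, red, green, blue), "mtx" (3x3 intrinsics, pixels), "pose" (4x4, takes a point from camera to world coordinates). Camera axes: x right, y down, z forward; pixel columns grow to the right and rows downward; lengths in m; the calibration is good to about 2 mm. A picture is of the moment at which its call begins. There is no depth.
- manip.hand_in(): hands the job in, once; it reports no verdict.
Trained networks look in a picture, given as the dict that the camera call returned (one of the last four; its "shot" number tells which), for a name from the list of things; names that differ only in an ending like _2 or _b are one class to them, and where a whole thing is asked for, a point or a joint stands for the part that bears it (a point fixed in the world has none). Each returns a list of dicts, best first, with "confidence" (0 to 1); they miss things now and then, are a little off and sometimes report something else, mostly with a low value. They report only what shows in the picture. A call takes as long as a camera call. They do not tell look-alikes from the thing itself.
- manip.outline_of(picture, label): "mask" (480x640 bool, what is visible of it) and "extent" ([left, top, right, bottom] in pixels, round what is visible of it).
- manip.pinpoint(picture, label): "at" ([column, row] in pixels: a listed point, or the origin of a listed thing).
The state is a dict: "clock": time; "joint_pos": joint angles; "joint_velocities": joint speeds; "tau": joint torques, N m; "position": TCP position; "ee_rot": TCP orientation; "ft_force": force on the tool from outside, world axes, zero at the start; "torque": the same for the moment, N m; "grip_width": opening from 0.0 (shut) to 1.0 (fully open).
Only numpy, scipy, OpenCV 4.12 (cv2) and the standard library are available. Lean on these libraries where they do the work, as an engineer would, in place of code of your own. Each camera call takes 0.05 s, during which the arm holds its last target. There are 200 camera calls.

## Working session

There is one attempt and no reset: what is moved stays moved. The work goes in short steps, Python scripts to look and compute and a tool call to move; the robot and the scene stay as the last step left them, time stands still between calls to the robot, and variables do not carry over. Pictures are saved under pics/ and viewed, about 8 in all and at most 12, crops included, and the job is handed in when it is done.

Besides the shell and the picture viewer there is one more tool, called after "Call:" as a command line: name --pt "numbers of a row" for each row, then --argument value for the rest. jog_arm: Moves the arm, as the interface text tells. Its arguments: {"type":"object","properties":{"translation":{"type":"array"},"turn":{"type":"array"},"grip":{"type":"number"},"grip_force":{"type":"number"}},"required":["translation","turn"]}

```bash
mkdir -p pics
cat > h.py <<'E'
import numpy as np, cv2
from workcell import manip
def ray(p,px):
    K=np.array(p["mtx"]);T=np.array(p["pose"])
    d=T[:3,:3]@np.linalg.inv(K)@np.array([px[0],px[1],1.]);return T[:3,3],d
def onz(p,px,z):
    o,d=ray(p,px);return (o+d*(z-o[2])/d[2]).round(4)
def proj(p,X):
    T=np.array(p["pose"]);c=T[:3,:3].T@(np.array(X)-T[:3,3]);u=np.array(p["mtx"])@c;return (u[:2]/u[2]).round(1)
def save(p,n,box=None,s=1):
    f=p["frame"]
    if box: f=f[box[1]:box[3],box[0]:box[2]]
    f=cv2.resize(f,None,fx=s,fy=s,interpolation=cv2.INTER_CUBIC)
    cv2.imwrite("pics/"+n,f[:,:,::-1])
E
python3 - <<'E'
from h import *
print(manip.hold_point_z, manip.get_obs())
for n in("top","side"):
    p=manip.camera(n);save(p,n+"0.png");print(n,np.array(p["pose"]).round(3).tolist(),p["mtx"])
    for l in("blue_cartridge","green_cartridge","free_dock","green_dock"):
        for r in manip.pinpoint(p,l)[:5]:print(l,"pin",np.round(r["at"],1),round(r["confidence"],2),onz(p,r["at"],0.0))
        for r in manip.outline_of(p,l)[:5]:print(l,"out",r["extent"],round(r["confidence"],2))
E
```

```text
0.0187 {'clock': 0.0, 'joint_pos': array([ 1.29339725,  0.33287303, -0.06472074,  1.46093281,  0.02157545,
        1.34995614, -0.08849709]), 'joint_velocities': array([ 0.0001207 ,  0.00147038, -0.00038518, -0.00046596, -0.001309  ,
        0.00066435,  0.0010387 ]), 'tau': array([-1.65539450e-04, -6.25447512e+01,  4.92641435e-02, -3.91599691e+01,
        1.61838467e-02,  1.00827921e-02,  1.65770808e-05]), 'position': array([ 0.15744613, -0.60443792,  0.23051934]), 'ee_rot': array([ 9.91892969e-01,  1.27073968e-01, -1.13476000e-04, -7.28667562e-04]), 'ft_force': array([-0.90016513, -0.04939089, -0.53184141]), 'torque': array([0.01806659, 0.00580411, 0.00132495]), 'grip_width': 1.0021049717277002}
top [[0.005, -0.99, 0.139, 0.368], [-1.0, -0.006, -0.007, 0.027], [0.008, -0.138, -0.99, 0.814], [0.0, 0.0, 0.0, 1.0]] [[433.80783013   0.         316.0952386 ]
 [  0.         433.80783013 234.73123183]
 [  0.           0.           1.        ]]
blue_cartridge pin [189.4 291. ] 0.9 [0.3751 0.2555 0.    ]
blue_cartridge pin [222.8 329.7] 0.89 [0.305  0.1911 0.    ]
blue_cartridge pin [229. 2
[... 957 characters left out ...]
idge pin [324.8 320. ] 0.73 [0.4296 0.1816 0.    ]
blue_cartridge pin [418.8 332.9] 0.58 [0.3017 0.1884 0.    ]
blue_cartridge pin [378.6 304.5] 0.56 [0.358 0.139 0.   ]
blue_cartridge out [399.9, 272.7, 451.9, 343.6] 0.96
blue_cartridge out [341.1, 300.4, 379.3, 381.2] 0.91
blue_cartridge out [304.0, 263.7, 342.4, 327.1] 0.8
blue_cartridge out [361.6, 248.7, 397.3, 307.1] 0.68
green_cartridge out [152.8, 232.1, 269.5, 330.4] 0.58
green_cartridge out [241.0, 138.7, 267.0, 163.9] 0.56
free_dock pin [214.8 303.9] 0.85 [0.5896 0.1711 0.    ]
free_dock out [153.0, 230.3, 269.9, 331.8] 0.6
green_dock pin [257.4 194.6] 0.65 [ 0.6058 -0.1455  0.    ]
green_dock out [221.5, 141.3, 291.7, 212.0] 0.67
```

View pics/top0.png

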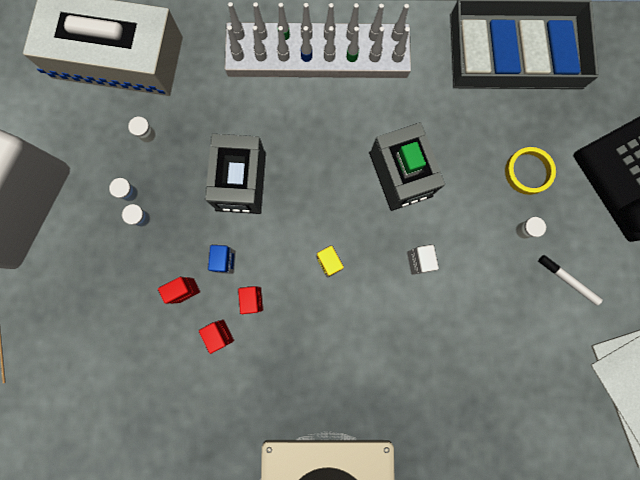

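View pics/side0.png

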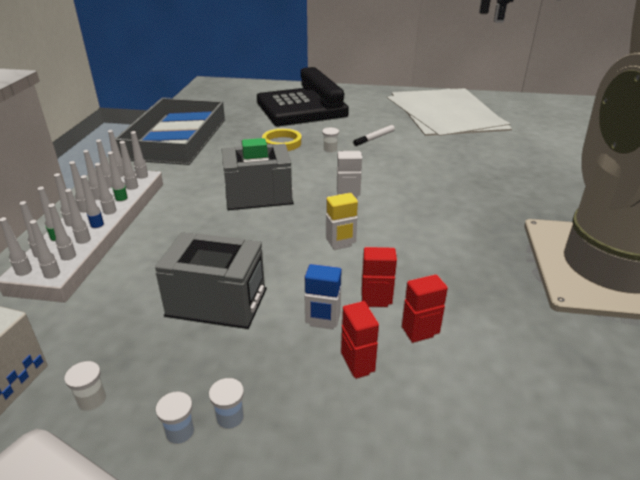

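```bash
cat >> h.py <<'E'
def rect(p,c,z,half=.075,n=380):
    W=np.array([[c[0]+half,c[1]+half,z],[c[0]+half,c[1]-half,z],[c[0]-half,c[1]-half,z],[c[0]-half,c[1]+half,z]])
    src=np.float32([proj(p,w) for w in W]);dst=np.float32([[0,0],[n,0],[n,n],[0,n]])
    return cv2.warpPerspective(p["frame"],cv2.getPerspectiveTransform(src,dst),(n,n),flags=cv2.INTER_CUBIC)
def capfit(p,z,hue,box,vmin=60):
    h=cv2.cvtColor(p["frame"],cv2.COLOR_RGB2HSV);m=(abs(h[...,0].astype(int)-hue)<15)&(h[...,1]>120)&(h[...,2]>vmin)
    k=np.zeros_like(m);k[box[1]:box[3],box[0]:box[2]]=1;m&=k
    cs=max(cv2.findContours(m.astype(np.uint8),0,1)[0],key=cv2.contourArea)[:,0]
    P=np.float32([onz(p,c,z)[:2]*1000 for c in cs]);return cv2.minAreaRect(P)
E
python3 - <<'E'
from h import *
p=manip.camera("top")
f=p["frame"];print(cv2.cvtColor(f,cv2.COLOR_RGB2HSV)[[258,258,258,157,157],[218,230,233,413,401]])
for n,z,h,b in(("blue",.09,112,(200,235,245,280)),("green",.114,65,(390,130,435,185))):
    for v in(60,100,140): 
        try: print(n,v,capfit(p,z,h,b,v))
        except Exception as e:print(e)
A=np.hstack([rect(p,(.43,.18),.09),rect(p,(.585,.163),.088)]);
cv2.imwrite("pics/rect.png",A[:,:,::-1])
s=manip.camera("side");save(s,"bl.png",(270,230,480,390),3)
E
```

```text
[[109 190 197]
 [113  10 101]
 [110 249  42]
 [ 67 183 167]
 [ 68 255  39]]
blue 60 ((429.3549499511719, 185.94761657714844), (29.43589973449707, 44.22737503051758), 86.57319641113281)
blue 100 ((430.03253173828125, 186.32803344726562), (28.93971824645996, 42.78919219970703), 87.4234390258789)
blue 140 ((429.57525634765625, 186.51504516601562), (27.18570899963379, 41.19377899169922), 86.748046875)
green 60 ((601.3720092773438, -140.1067657470703), (43.93962097167969, 30.42951202392578), 19.346744537353516)
green 100 ((601.8118896484375, -140.61209106445312), (42.31801986694336, 29.08131980895996), 19.346744537353516)
green 140 ((602.4502563476562, -140.90225219726562), (41.35210037231445, 27.944547653198242), 19.612016677856445)
```

View pics/rect.png

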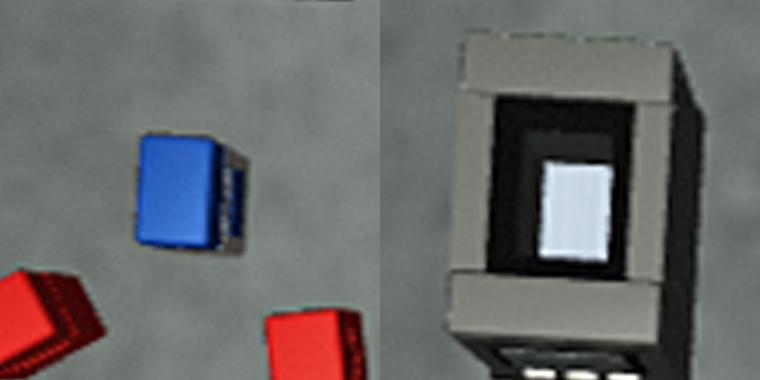

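View pics/bl.png

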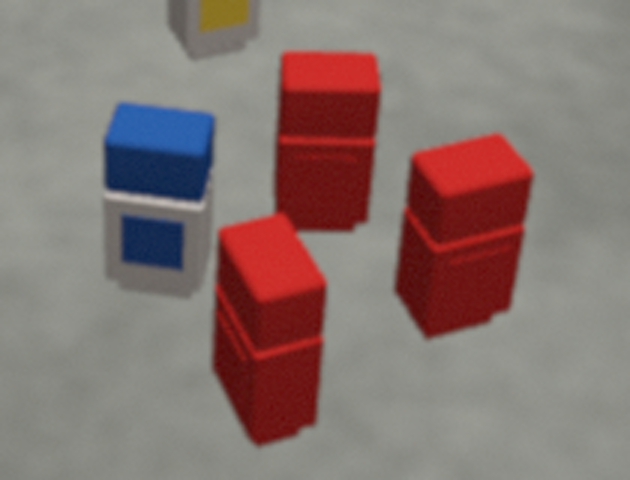

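The side crop shows one blue-capped cartridge (top view about (221,259), side view about (323,296)). It has a white body and a blue panel. The three red look-alikes are at top (178,290), (250,299) and (215,335), with white at (424,259) and yellow at (330,261). Only the blue one fits the description. The empty reader is at top (236,173) and the green one is at (407,163). I'll press green first.

Call:
jog_arm --pt "30 30 0" --pt "60 62 0" --pt "90 93 0" --pt "120 125 0" --pt "150 156 0" --pt "180 187 0" --pt "210 218 0" --pt "240 250 0" --pt "270 281 0" --pt "300 312 0" --pt "330 343 0" --pt "355 370 0" --turn '[-2,-4,-6,-8,-10,-12,-14,-16,-17.6,-17.6,-17.6,-17.6]' --grip 0

```text
clock: 2.0
position: [0.5049, -0.2426, 0.2317]
ee_rot: [1.0, -0.026, 0.0, 0.0]
ft_force: [0.9, -0.8, 0.2]
grip_width: -0.005
```

Call:
jog_arm --pt "26 27 -10" --pt "52 54 -25" --pt "78 81 -45" --pt "97 101 -65" --pt "97 101 -85" --pt "97 101 -97" --pt "97 101 -97" --pt "97 101 -97" --turn '[0,0,0,0,0,0,0,0]'

```text
clock: 2.67
position: [0.6013, -0.143, 0.1348]
ee_rot: [1.0, -0.027, -0.0, 0.001]
ft_force: [0.2, -0.9, 0.9]
grip_width: 0.001
```

Run:
```python
from h import *
p=manip.camera("top");s=manip.camera("side")
print(manip.get_obs()["position"],manip.get_obs()["ft_force"],proj(s,manip.get_obs()["position"]))
a=cv2.resize(p["frame"][90:230,340:480],(400,400),interpolation=2);b=cv2.resize(s["frame"][90:230,190:330],(400,400),interpolation=2)
cv2.imwrite("pics/g1.png",np.hstack([a,b])[:,:,::-1])
```

```text
[ 0.60221482 -0.14302002  0.13627685] [ 0.07771567 -0.19853462 -0.31151954] [253.8 128.4]
```

View pics/g1.png

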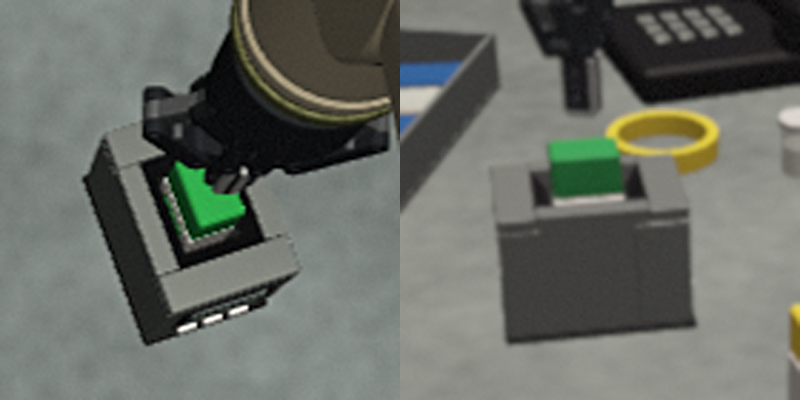

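The closed fingers stand over the green cap (about (412,158) in the top view), so I'll press.

Call:
jog_arm --pt "0 2 -10" --pt "0 2 -18" --pt "0 2 -22" --pt "0 2 -25" --pt "0 2 -28" --pt "0 2 -31" --pt "0 2 -33" --pt "0 2 -33" --turn '[0,0,0,0,0,0,0,0]'

```text
clock: 3.43
position: [0.6023, -0.1414, 0.1036]
ee_rot: [1.0, -0.027, 0.001, 0.001]
ft_force: [-1.3, 0.0, 6.7]
grip_width: -0.001
```

Call:
jog_arm --pt "0 0 -1" --pt "0 0 -2" --pt "0 0 -3" --pt "0 0 -3" --turn '[0,0,0,0]'

```text
clock: 3.77
position: [0.6033, -0.1418, 0.1023]
ee_rot: [1.0, -0.028, 0.003, 0.001]
ft_force: [-2.4, 0.7, 12.1]
grip_width: 0.003
```

Call:
jog_arm --pt "0 0 -1" --pt "0 0 -2" --pt "0 0 -3" --pt "0 0 -3" --turn '[0,0,0,0]'

```text
clock: 4.1
position: [0.6051, -0.1423, 0.1024]
ee_rot: [1.0, -0.028, 0.005, 0.002]
ft_force: [-4.5, 0.2, 19.5]
grip_width: -0.002
```

Call:
jog_arm --pt "-2 0 5" --pt "-3 0 15" --pt "-3 0 30" --pt "-3 0 50" --pt "-3 0 80" --pt "-5 30 115" --pt "-20 65 120" --pt "-35 100 120" --pt "-50 135 120" --pt "-65 170 120" --pt "-80 205 120" --pt "-95 240 120" --turn '[0,0,0,0,0,0,0,0,0,0,0,0]' --grip 85

```text
clock: 5.1
position: [0.5088, 0.0991, 0.2226]
ee_rot: [1.0, -0.028, 0.005, 0.002]
ft_force: [0.5, 1.0, 1.2]
grip_width: 1.0
```

Run:
```python
from h import *
p=manip.camera("top");s=manip.camera("side")
print(manip.get_obs()["position"],manip.get_obs()["clock"])
a=cv2.resize(p["frame"][90:230,340:480],(400,400),interpolation=2);b=cv2.resize(s["frame"][90:230,190:330],(400,400),interpolation=2)
cv2.imwrite("pics/g2.png",np.hstack([a,b])[:,:,::-1])
```

```text
[0.50747064 0.10438439 0.22320163] 5.2
```

View pics/g2.png

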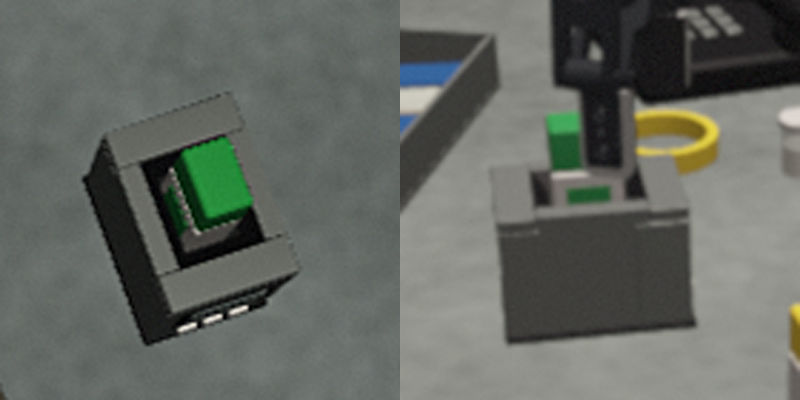

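Green has popped up: the cap stands clear and its panel shows at about (397,163) in the top view. Next is the blue cartridge.

Call:
jog_arm --pt "-20 20 -10" --pt "-40 42 -25" --pt "-60 63 -40" --pt "-78 82 -60" --pt "-78 82 -80" --pt "-78 82 -100" --pt "-78 82 -120" --pt "-78 82 -140" --pt "-78 82 -155" --pt "-78 82 -165" --pt "-78 82 -165" --pt "-78 82 -165" --turn '[0,0,0,0,0,0,0,0,0,0,0,0]'

```text
clock: 6.2
position: [0.4295, 0.1863, 0.0584]
ee_rot: [1.0, -0.023, 0.005, 0.001]
ft_force: [-0.2, 0.6, 1.0]
grip_width: 0.993
```

Call:
jog_arm --pt "0 0 0" --pt "0 0 0" --pt "0 0 0" --pt "0 0 0" --pt "0 0 0" --pt "0 0 0" --turn '[0,0,0,0,0,0]' --grip 10 --grip_force 40

```text
clock: 6.7
position: [0.4299, 0.1864, 0.0588]
ee_rot: [1.0, -0.023, 0.005, 0.001]
ft_force: [-1.7, -0.4, 6.3]
grip_width: 0.346
```

Call:
jog_arm --pt "0 0 15" --pt "0 0 40" --pt "0 0 70" --pt "10 0 100" --pt "40 -5 120" --pt "70 -10 120" --pt "100 -13 120" --pt "130 -17 120" --pt "156 -20 115" --pt "156 -20 105" --pt "156 -20 100" --pt "156 -20 100" --turn '[0,0,0,0,0,0,0,0,0,0,0,0]'

```text
clock: 7.7
position: [0.5844, 0.1665, 0.157]
ee_rot: [1.0, -0.023, 0.004, 0.002]
ft_force: [-0.3, -0.7, -1.9]
grip_width: 0.344
```

Run:
```python
from h import *
p=manip.camera("top");s=manip.camera("side")
o=manip.get_obs();print(o["position"],o["ee_rot"],o["ft_force"],o["grip_width"]*85.4)
a=cv2.resize(p["frame"][90:230,170:310],(400,400),interpolation=2);b=cv2.resize(s["frame"][160:340,130:310],(400,400),interpolation=2)
cv2.imwrite("pics/b1.png",np.hstack([a,b])[:,:,::-1])
```

```text
[0.58491127 0.16690574 0.15895171] [ 0.99973133 -0.02260019  0.00493829  0.00145237] [-0.22125737  0.83251917 -0.88098773] 29.397725284029768
```

View pics/b1.png

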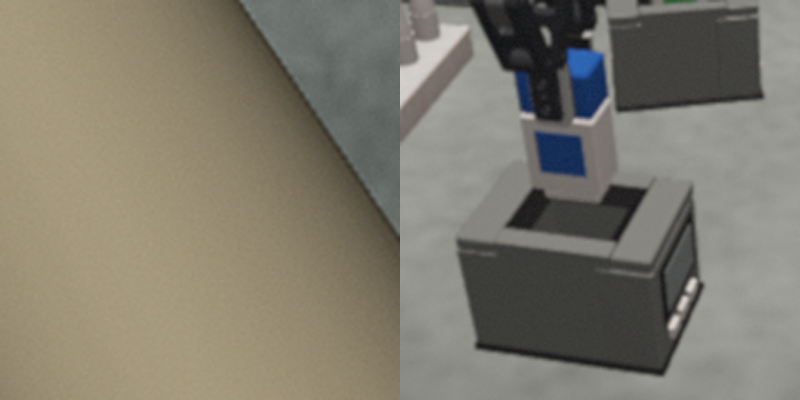

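The blue cartridge is held upright over the slot, with its foot just above the far lip (side view about (395,250) in its crop frame). I'll lower it while watching the force.

Call:
jog_arm --pt "1 0 -5" --pt "1 0 -10" --pt "1 0 -15" --pt "1 0 -20" --pt "1 0 -25" --pt "1 0 -30" --pt "1 0 -34" --pt "1 0 -37" --pt "1 0 -40" --pt "1 0 -40" --turn '[0,0,0,0,0,0,0,0,0,0]'

```text
clock: 8.63
position: [0.5856, 0.1668, 0.1182]
ee_rot: [1.0, -0.023, 0.004, 0.002]
ft_force: [-1.1, 0.2, -1.1]
grip_width: 0.346
```

Call:
jog_arm --pt "0 0 -4" --pt "0 0 -8" --pt "0 0 -12" --pt "0 0 -15" --pt "0 0 -17" --pt "0 0 -17" --turn '[0,0,0,0,0,0]'

```text
clock: 9.13
position: [0.5855, 0.1668, 0.101]
ee_rot: [1.0, -0.023, 0.004, 0.002]
ft_force: [-1.1, -1.0, 1.5]
grip_width: 0.344
```

Call:
jog_arm --pt "0 0 0" --pt "0 0 0" --pt "0 0 0" --pt "0 0 0" --pt "0 0 10" --pt "0 0 30" --pt "0 0 55" --pt "0 0 55" --turn '[0,0,0,0,0,0,0,0]' --grip 70

```text
clock: 9.8
position: [0.5876, 0.1679, 0.1616]
ee_rot: [1.0, -0.023, 0.008, 0.001]
ft_force: [1.5, 0.8, 0.8]
grip_width: 0.819
```

Call:
jog_arm --pt "0 0 0" --pt "0 0 0" --pt "0 0 0" --pt "0 0 0" --pt "0 0 0" --pt "0 0 0" --turn '[0,0,0,0,0,0]' --grip 0

```text
clock: 10.3
position: [0.5874, 0.1678, 0.1611]
ee_rot: [1.0, -0.022, 0.007, 0.001]
ft_force: [0.7, 0.5, -0.8]
grip_width: 0.001
```

Run:
```python
from h import *
s=manip.camera("side")
o=manip.get_obs();print(o["position"],o["ft_force"],o["grip_width"]*85.4)
save(s,"b2.png",(130,120,310,340),2.5)
```

```text
[0.58740928 0.16787172 0.16113876] [-0.23518038  1.3243152   0.20485356] -0.08920710425730795
```

View pics/b2.png

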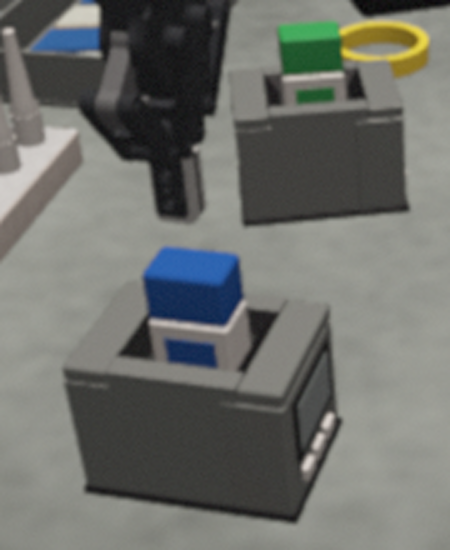

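Blue stands upright in the slot with its cap at crop (193,285), and green stands up behind it. The closed fingers are above the blue cap, so I'll push.

Call:
jog_arm --pt "-2 -1 -12" --pt "-2 -1 -22" --pt "-2 -1 -27" --pt "-2 -1 -31" --pt "-2 -1 -36" --pt "-2 -1 -41" --pt "-2 -1 -46" --pt "-2 -1 -51" --pt "-2 -1 -55" --pt "-2 -1 -58" --pt "-2 -1 -58" --turn '[0,0,0,0,0,0,0,0,0,0,0]'

```text
clock: 11.27
position: [0.5855, 0.167, 0.1031]
ee_rot: [1.0, -0.022, 0.007, 0.001]
ft_force: [-1.6, -0.6, 6.2]
grip_width: -0.003
```

Call:
jog_arm --pt "0 0 -1" --pt "0 0 -2" --pt "0 0 -3" --pt "0 0 -4" --pt "0 0 -4" --turn '[0,0,0,0,0]'

```text
clock: 11.68
position: [0.5873, 0.1682, 0.1024]
ee_rot: [1.0, -0.022, 0.01, -0.0]
ft_force: [-4.7, -2.0, 23.0]
grip_width: 0.003
```

At the stop with 23 N. I'll retreat up and away to clear the view.

Call:
jog_arm --pt "-2 -1 4" --pt "-2 -1 12" --pt "-2 -1 25" --pt "-2 -1 50" --pt "-2 -1 80" --pt "-2 -1 110" --pt "-20 -35 120" --pt "-35 -70 120" --pt "-50 -105 120" --pt "-60 -140 120" --pt "-70 -170 120" --pt "-70 -170 120" --turn '[0,0,0,0,0,0,0,0,0,0,0,0]'

```text
clock: 12.68
position: [0.5159, -0.009, 0.2228]
ee_rot: [1.0, -0.027, 0.01, 0.001]
ft_force: [0.5, -0.7, 0.3]
grip_width: -0.005
```

Run:
```python
from h import *
p=manip.camera("top");s=manip.camera("side")
o=manip.get_obs();print(o["position"],o["clock"])
for z in(.114,.133):print(z,capfit(p,z,112,(200,130,280,220)),capfit(p,z,65,(380,120,445,195)))
a=cv2.resize(p["frame"][100:360,150:460],(400,336),interpolation=2);b=cv2.resize(s["frame"][110:340,130:404],(400,336),interpolation=2)
cv2.imwrite("pics/f.png",np.hstack([a,b])[:,:,::-1])
```

```text
[ 0.51719036 -0.0031256   0.22303144] 12.7833Traceback (most recent call last):
  File "<stdin>", line 4, in <module>
  File "h.py", line 22, in capfit
    cs=max(cv2.findContours(m.astype(np.uint8),0,1)[0],key=cv2.contourArea)[:,0]
       ~~~^^^^^^^^^^^^^^^^^^^^^^^^^^^^^^^^^^^^^^^^^^^^^^^^^^^^^^^^^^^^^^^^^
ValueError: max() iterable argument is empty
```

Run:
```python
from h import *
p=manip.camera("top");s=manip.camera("side")
a=cv2.resize(p["frame"][100:360,150:460],(400,336),interpolation=2);b=cv2.resize(s["frame"][110:340,130:404],(400,336),interpolation=2)
cv2.imwrite("pics/f.png",np.hstack([a,b])[:,:,::-1])
```

```text
(no output)
```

View pics/f.png

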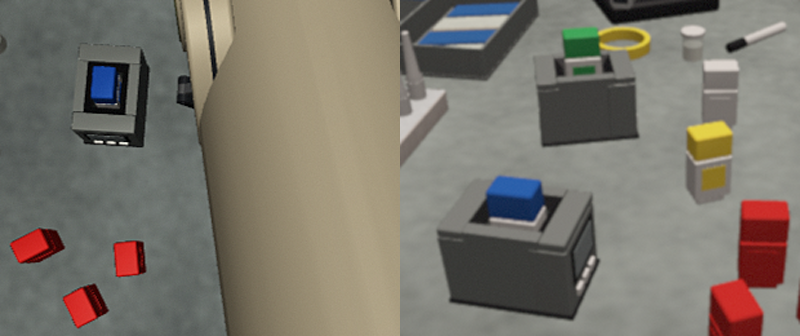

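The blue cap sits low in its reader (crop (515,197)), held by the catch. Green stands high with its panel showing (crop (580,50)), and the look-alikes haven't moved. Handing in.

```bash
python3 -c "
from h import *
print(manip.hand_in())"
```

```text
the job is handed in; nothing more can be done
None
```

The job is handed in at about 13 s on the robot clock, against the 54 s limit; no verdict was reported.

- **Green:** I pressed it to its stop with 19.5 N and let go. It popped up and was left standing in its reader.
- **Blue:** I set it upright in the empty reader, pushed it to the stop with 23 N (a little over the suggested 15 to 20 N), and retreated. The catch holds it down.

**Last checks:** The final pictures show the blue cap low in its slot, green raised with its panel visible, and the look-alikes in view in place. The robot was clear of everything. A final numeric cap fit failed because the arm blocked the top camera's view of green, so green's final state was judged from the side picture.

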